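Put away the long tape measure kit

ROBOT

A 6-joint arm with a two-finger parallel gripper is mounted at the origin on the work surface. World frame = base frame: x ahead of the robot, y to its left, z up, the work surface at z = 0. Lengths are in mm, angles in rad, forces in N, time in s.
With the tool pointing down it reaches from about 250 to 800 mm from the base axis. Payload 8.5 kg.
Tool frame: the origin (TCP) lies between the finger pads; the fingertips stand 19 mm ahead of it and the grasp point (between the pads) is the TCP; z points along the fingers, y is the line along which they close (so a half turn about z gives the same grasp; the last joint's range is limited). The gripper opens to 85 mm and grips with 20 to 120 N. Pads are 22 mm wide; open, the fingers measure 114 mm over their backs; the gripper's body (76 mm by 85 mm) begins 54 mm behind the grasp point. The pads swing forward as they close: fully open they stand 13 mm farther back than shut.
Start: joints at [-1.322, 0.238, -0.013, 1.319, 0, 1.571], TCP at [129.264, -508.794, 250.276] pointing down, gripper open.
Joint ranges: [-2.66, 2.66], [-1.03, 1.9], [-1.14, 1.46], [-1.82, 2.27], [-1.45, 1.34], [-3.14, 3.14]. Speed limits (rad/s): [2.22, 2.22, 2.79, 3.14, 3.14, 3.14].

INTERFACE

Orientations are given as a unit quaternion [x, y, z, w].
In Python, from workcell import get_state, capture, close_job, finder gives the robot as it stands.
- The arm moves only by the tool carry_out, never from a script. Its argument "steps" is a list that holds one entry, the list of rows, each a list of 7 numbers: the shift along the world's x, y, z scaled (see below), then the turn, a rotation vector about the world's x, y, z scaled (see below), then the closure, from -1 (fully open) to 1 (shut). A call has 1 to 12 rows; each row is the pose to reach, as a shift and turn from the pose commanded when the call began; what a row does not reach only later rows make up. The controller multiplies each number of a shift by 500 mm and each number of a turn by pi/2 rad. A row lasts 1/8 s, in which the tool goes at most 62.5 mm and 10.7 degrees, less where a joint would pass 70% of its speed; a pose out of reach is approached as far as the arm can. A call with a number of a shift or a turn outside -1 to 1 is refused whole. A call with a gripper value outside its range is refused whole. The fingers move at their own pace and stop on an object; "newtons" is the grip in N (left out, the last holds). Time passes only in rows, so rows that repeat a pose let the fingers close. It gives the time, the measured TCP pose, the force, the opening and the grip force at its end, in the units of the state.
- get_state(): the state, without advancing time (a new reading comes with each control period).
- capture(name): name is "scene" or "top" or "wrist"; returns a dict with "frame" (400x640x3 uint8, blue, green, red), "depth" (400x640 float32, mm along the optical axis (not along the pixel's ray), 0 where there is no reading), "intrinsics" (3x3 intrinsics, pixels), "k1" (the pictures are not rectified: a ray, as slopes to the right and down, at radius r is drawn at 1 + k1 r^2 times it, then the intrinsics apply), "origin" and "attitude" of the camera in the world; the wrist camera has in their place "mount" (4x4, takes a point from camera to tool coordinates, whose origin is the TCP and whose axes are the flange's). Camera axes: x right, y down, z forward; pixel columns grow to the right and rows downward; lengths in mm; the calibration is good to about 2 mm. A picture is of the moment at which its call begins: read the wrist's pose just before it.
- close_job(): hands the job in; it is judged then, once.
Trained networks look in the newest picture that a camera, given by its name, has taken for a name from the list of things; names that differ only in an ending like _2 or _b are one class to them, and where a whole thing is asked for, a point or a joint stands for the part that bears it (a point fixed in the world has none). Each returns a list of dicts, best first, with "p" (0 to 1); they miss things now and then, are a little off and sometimes report something else, mostly with a low value. They report only what shows in the picture. A call takes as long as a camera call. They do not tell look-alikes from the thing itself.
- finder.recognise(camera, target): "extent" ([centre column, centre row, width, height] in pixels, round what is visible of it).
- finder.masks_of(camera, target): "region" (400x640 bool, what is visible of it) and "extent" ([centre column, centre row, width, height] in pixels, round what is visible of it).
The state is a dict: "clock": time; "joint_pos": joint angles; "joint_velocities": joint speeds; "effort": joint torques, N m; "position": TCP position; "eef_rot": TCP orientation; "wrist_force": force on the tool from outside, world axes, zero at the start; "wrist_torque": the same for the moment, N m; "width": finger opening in mm; "grasp_force": force on a finger pad.
Only numpy, scipy, OpenCV 4.12 (cv2) and the standard library are available. Lean on these libraries where they do the work, as an engineer would, in place of code of your own. Each camera call takes 0.05 s, during which the arm holds its last target. There are 200 camera calls.

TASK

Put the measuring kit away: wind in the long tape measure with its crank, clockwise, until the drag suddenly lets go and the steel lock pin pops up out of the case, then clip the spring clamp onto that pin so that its jaws grip it. Put every measuring accessory lying on the console (aluminium canister, flat round tin, green pill box, small spirit level; not all of them are there every time) down inside the oval wooden bowl, and leave the key ring, the comb and the shoe brush where they are.

Things in the scene. Friction and masses are not known exactly. Their poses are not given: they have to be found in the camera images.
- tape_case: Long tape measure lying flat: black case 200 (its x) x 170 (its y) x 45 mm high, fixed to the console. Origin: centre of its underside, on the crank's vertical axis. A stiff steel end-blade with a hook sticks out of its +x side at y = +65 mm (z 10 to 34 mm), up to 150 mm beyond the case at first, and draws in 6 mm per rad of winding.
- crank (a joint): Angle of the crank (rad), growing as it is turned clockwise seen from above (winding in); starts at 0 to 6. Winding drags (about 0.4 N m, 7 N at the knob) until close to 24 rad, where the drag drops to almost nothing and the lock pin springs up; hard stop at 27. At 0 the arm points along the case's +x.
- crank_knob (a point): Point on the axis of the crank's upright grey knob, 85 mm above the console, 55 mm from the crank's axis. The knob is a cylinder 18 mm in diameter, 59 to 101 mm above the console, and spins freely on the crank arm (16 mm wide, its top 59 mm above the console).
- pin (a joint): Height (m) by which the lock pin has risen: 0 while it is held down, 0.034 once it has popped up under its spring (about 30 N) and stays up.
- pin_top (a point): Centre of the top of the upright steel lock pin, 12 mm in diameter, at x = +80, y = +65 mm in the case's frame. Held down it is 2 mm proud of the case's top (47 mm above the console); popped up its top is 81 mm above the console, so 36 mm of it stands free above the case.
- clamp: Spring clamp lying flat, 22 mm high, 126 mm long, black handles, dark steel jaws; works like a clothes peg with its hinge axis upright. Origin: underside, on the hinge axis; the frame is fixed to the half on its +y side. x points to the jaws (tips at x = +56 mm). With jaw opening a (clamp_jaw) the middle line points at this frame's yaw minus a/2. Mass 0.09 kg.
- clamp_grip (a point): Point between the handles, on the middle line when shut, at x = -45 mm, 11 mm above the underside: where to squeeze (about 10 N). Handles run back to x = -70 mm. At rest they flare (51 mm over the outside here, 62 mm at the ends); squeezed as far as they go they are parallel, 30 mm over the outside, and the jaw tips stand 24 mm apart.
- clamp_jaw (a joint): Opening angle of the clamp's jaws (rad): 0 shut on nothing, about 0.11 when gripping the lock pin, 0.47 squeezed fully open.
- clamp_pocket (a point): Point in the +y half's frame at x = 39 mm, on the middle line when shut, 11 mm above the clamp's underside: the middle of the pocket between the lips at the jaw tips and the ribs behind, where the pin sits.
- bowl: Oval wooden bowl, fixed. Origin: centre of its underside; long axis along its x. Inside 280 (x) x 190 mm (y) at the floor, inner floor 12 mm above the console, rim 52 mm above it, walls 10 mm thick.
- canister: One of the measuring accessories that belong in the bowl; may be absent (None). Aluminium screw-top canister, upright, 49 mm in diameter, 80 mm high. Origin: centre of its underside.
- tin: One of the measuring accessories that belong in the bowl; may be absent (None). Flat round steel tin, 61 mm in diameter, 28 mm high. Origin: centre of its underside.
- pill_box: One of the measuring accessories that belong in the bowl; may be absent (None). Green plastic pill box, shut, 74 (x) x 46 (y) x 28 mm high. Origin: centre of its underside.
- level: One of the measuring accessories that belong in the bowl; may be absent (None). Small aluminium spirit level block, 76 (x) x 26 (y) x 34 mm high with a green vial on top. Origin: centre of its underside.
- key_ring: Chrome key ring, 58 mm across, with a key; leave alone. Origin: centre of the ring, underside.
- comb: Black plastic comb 160 mm long, lying flat; leave alone. Origin: its middle, underside.
- shoe_brush: Wooden shoe brush 150 mm long, 46 mm high; leave alone. Origin: centre of its underside.
There are look-alikes about, which are no part of the job. Of the things that look like the tin, the smaller one is meant.

How it is judged (in metres and radians):
On the way, in this order (a step that is already met when the one before it is completed fails the run):
1. the tape is wound in until the lock pin has popped up (value of joint pin above 0.028 m), for 0.2 s.
2. the clamp's jaws grip the raised lock pin (value of joint pin above 0.028 m and horizontal distance between clamp_pocket and pin_top below 0.009 m and value of joint clamp_jaw between 0.05 and 0.2 rad and z of clamp in the frame of pin_top between -0.04 and -0.012 m and angle between clamp's own z axis and vertical below 0.35 rad), for 0.2 s.
At the end, for the whole second after the job is handed in: Lock pin up (over 28 mm) and gripped: within 9 mm of the clamp's pocket, jaws at 0.05 to 0.2 rad, clamp level to 0.35 rad, underside 12 to 40 mm below the pin's top. Each accessory's origin in the bowl (within 135 x 90 mm of its centre, below 50 mm). All at rest (all of step 2 and linear speed of each of clamp, canister, tin, pill_box, level below 0.02 m/s and x of canister in the frame of bowl between -0.135 and 0.135 m and y of canister in the frame of bowl between -0.09 and 0.09 m and z of canister in the frame of bowl between 0 and 0.05 m and x of tin in the frame of bowl between -0.135 and 0.135 m and y of tin in the frame of bowl between -0.09 and 0.09 m and z of tin in the frame of bowl between 0 and 0.05 m and x of pill_box in the frame of bowl between -0.135 and 0.135 m and y of pill_box in the frame of bowl between -0.09 and 0.09 m and z of pill_box in the frame of bowl between 0 and 0.05 m and x of level in the frame of bowl between -0.135 and 0.135 m and y of level in the frame of bowl between -0.09 and 0.09 m and z of level in the frame of bowl between 0 and 0.05 m); the robot touches nothing.
It fails at once if the key ring is moved more than 30 mm (distance of key_ring from where it was at the start of the episode above 0.03 m).
It fails at once if the comb is moved more than 30 mm (distance of comb from where it was at the start of the episode above 0.03 m).
It fails at once if the shoe brush is moved more than 30 mm (distance of shoe_brush from where it was at the start of the episode above 0.03 m).
Of canister, tin, pill_box, level only 2 to 3 are there at a start; the rules pass over those that are not, and their reading is None.
At some moment in a run one of canister, tin, pill_box, level may be knocked a few centimetres aside while the robot is not near it.
Once in a run the grip may slacken for a moment while it holds something.
It also fails if it takes over 192 s, if anything falls off the work surface, if the arm or the gripper's body presses on something with over 40 N, if the wrist force passes 120 N, or if a joint passes its speed limit or range.

## Working session

There is one attempt and no reset: what is moved stays moved. The work goes in short steps, Python scripts to look and compute and a tool call to move; the robot and the scene stay as the last step left them, time stands still between calls to the robot, and variables do not carry over. Pictures are saved under pics/ and viewed, at most 14 in all, crops included, and the job is handed in when it is done.

Besides the shell and the picture viewer there is one more tool, called after "Call:" as a command line: name --argument value ..., lists and objects as JSON in quotes. carry_out: Moves the arm, as the interface text tells. Shifts and turns lie within -1 to 1; 1 stands for 500 mm of shift or pi/2 rad of turn. Its arguments: {"type":"object","properties":{"steps":{"type":"array","items":{"type":"array","items":{"type":"array","items":{"type":"number","minimum":-1,"maximum":1}}}},"newtons":{"type":"number"}},"required":["steps"]}

```bash
mkdir -p pics; ls; cat > h.py <<'E'
import numpy as np,cv2
from scipy.spatial.transform import Rotation as R
from workcell import get_state,capture,close_job,finder
def pose(c,s=None):
    if 'mount' in c:
        T=np.eye(4);T[:3,:3]=R.from_quat(s['eef_rot']).as_matrix();T[:3,3]=s['position']
        return T@np.array(c['mount'])
    T=np.eye(4);a=np.array(c['attitude'],float)
    T[:3,:3]=a if a.shape==(3,3) else R.from_quat(a).as_matrix();T[:3,3]=c['origin'];return T
def rays(c,px):
    K=np.array(c['intrinsics'],float);px=np.asarray(px,float).reshape(-1,2)
    d=np.c_[(px[:,0]-K[0,2])/K[0,0],(px[:,1]-K[1,2])/K[1,1]];u=d.copy()
    for _ in range(8): u=d/(1+c['k1']*(u**2).sum(1,keepdims=True))
    return np.c_[u,np.ones(len(u))]
def pts(c,T,px):
    px=np.asarray(px).reshape(-1,2);z=c['depth'][px[:,1].astype(int),px[:,0].astype(int)]
    P=rays(c,px)*z[:,None];P=P[z>0];return P@T[:3,:3].T+T[:3,3]
def onplane(c,T,px,z):
    d=rays(c,px)@T[:3,:3].T;o=T[:3,3];return o+d*((z-o[2])/d[:,2])[:,None]
def cloud(c,T,reg):
    v,u=np.nonzero(reg);return pts(c,T,np.c_[u,v])
E
python3 - <<'E'
from h import *
s=get_state();print(s)
for n in['top','scene']:
    c=capture(n);T=pose(c,s);cv2.imwrite(f'pics/{n}0.png',c['frame']);print(n,T.round(3).tolist(),c['k1'])
    for t in ['tape_case','crank','crank_knob','pin_top','clamp','bowl','canister','tin','pill_box','level','key_ring','comb','shoe_brush']:
        for m in finder.masks_of(n,t)[:3]:
            P=cloud(c,T,m['region']);P=P[P[:,2]>4]
            if len(P)<4: print(t,m['p'],m['extent'],'-');continue
            zt=np.percentile(P[:,2],95);Q=P[P[:,2]>zt-6]
            r=cv2.minAreaRect(Q[:,:2].astype(np.float32))
            print(t,round(m['p'],2),np.round(m['extent']),'zt',round(zt),'top',np.round(r[0]),np.round(r[1]),round(r[2]))
E
```

```text
pics
{'clock': 0.0, 'joint_pos': array([-1.32198552e+00,  2.38763034e-01, -1.42658068e-02,  1.31917907e+00,
       -1.23095203e-05,  1.57079039e+00]), 'joint_velocities': array([ 0.00142792, -0.00130841,  0.00057927,  0.00251372, -0.00025113,
       -0.00136842]), 'effort': array([ 3.09916504e-03, -5.38777256e+01,  3.46436369e+01,  1.82641443e-02,
        3.14863399e-06,  2.46824317e-05]), 'position': array([ 129.1834746 , -508.45945064,  249.6824073 ]), 'eef_rot': array([ 9.92271007e-01,  1.24087676e-01, -9.36833320e-05, -6.99575458e-04]), 'wrist_force': array([ 0.39073221,  0.29220776, -0.05095101]), 'wrist_torque': array([ 0.02551231,  0.05157281, -0.02051741]), 'grasp_force': 0.0, 'width': 85.34716826958457}
top [[-0.001, -0.981, 0.195, 399.08], [-0.999, -0.006, -0.034, -46.669], [0.034, -0.195, -0.98, 1066.261], [0.0, 0.0, 0.0, 1.0]] -0.10903390401104648
tape_case 0.62 [394. 201.  74. 141.] zt 56 top [ 531. -277.] [182. 130.] 3
crank 0.57 [404. 220.  29.  28.] zt 101 top [ 575. -315.] [14. 14.] 86
crank 0.18 [186. 136.  60.  19.] zt 49 top [765. 213.] [ 49. 148.] 0
clamp 0.74 [2
[... 1395 characters left out ...]
] 2
bowl 0.94 [454. 184.  79.  89.] zt 52 top [499. 310.] [302. 213.] 1
tin 0.88 [331. 191.  23.  22.] zt 31 top [543. -22.] [58. 59.] 90
tin 0.73 [377. 209.  34.  34.] zt 42 top [601.  98.] [82. 85.] 86
tin 0.52 [228. 210.  72. 118.] zt 58 top [ 554. -294.] [66. 70.] 89
level 0.71 [332. 227.  11.  34.] zt 37 top [668. -16.] [76. 25.] 6
key_ring 0.69 [345. 284.  24.  35.] zt 8 top [817.   7.] [51. 83.] 78
key_ring 0.45 [230. 208.  75. 118.] zt 58 top [ 554. -294.] [66. 70.] 89
comb 0.93 [183. 161.  33.  32.] zt 9 top [ 429. -442.] [ 34. 154.] 75
shoe_brush 0.95 [432. 266.  68.  26.] zt 48 top [770. 212.] [ 50. 147.] 1
shoe_brush 0.51 [336. 160.  26.  37.] zt 24 top [432. -18.] [120.  39.] 25
```

```bash
python3 - <<'E'
import cv2
a=cv2.imread('pics/top0.png');cv2.imwrite('pics/top0c.png',cv2.resize(a[70:330,80:500],None,fx=1.9,fy=1.9,interpolation=3))
a=cv2.imread('pics/scene0.png');cv2.imwrite('pics/scene0c.png',cv2.resize(a[120:320,150:500],None,fx=2.2,fy=2.2,interpolation=3))
E
```

```text
(no output)
```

View pics/top0c.png

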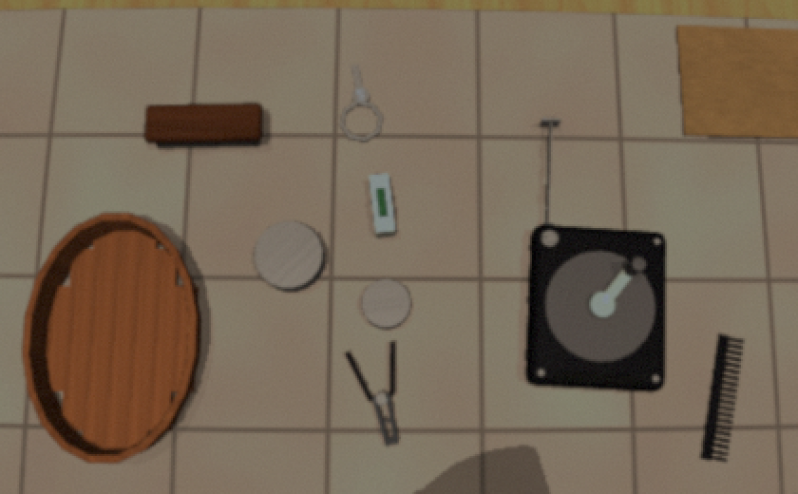

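View pics/scene0c.png

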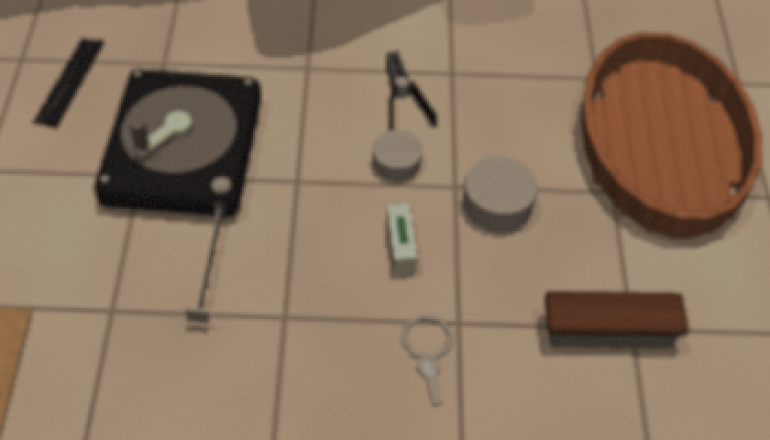

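Only the tin (541,-21; 60 mm) and the level (666,-15) are present. The 83 mm disc at (600,98) is the tin's look-alike. The clamp lies with its jaws towards the robot. Next I look at the case from close up.

Call:
carry_out --steps '[[[0.4, 0.2, 0.2, 0, 0, -0.05, -1], [0.8, 0.42, 0.2, 0, 0, -0.1, -1], [0.8, 0.42, 0.2, 0, 0, -0.16, -1], [0.8, 0.42, 0.2, 0, 0, -0.16, -1], [0.8, 0.42, 0.2, 0, 0, -0.16, -1], [0.8, 0.42, 0.2, 0, 0, -0.16, -1], [0.8, 0.42, 0.2, 0, 0, -0.16, -1], [0.8, 0.42, 0.2, 0, 0, -0.16, -1], [0.8, 0.42, 0.2, 0, 0, -0.16, -1], [0.8, 0.42, 0.2, 0, 0, -0.16, -1], [0.8, 0.42, 0.2, 0, 0, -0.16, -1]]]'

```text
clock: 2.78
position: [528.3, -299.4, 350.4]
eef_rot: [1.0, -0.002, -0.0, -0.0]
wrist_force: [-1.0, -0.0, 0.2]
width: 85.5
grasp_force: 0.0
```

```bash
python3 - <<'E'
from h import *
s=get_state();c=capture('wrist');T=pose(c,s);print(s['position'],R.from_quat(s['eef_rot']).as_euler('xyz'),T.round(3).tolist())
cv2.imwrite('pics/w1.png',c['frame'])
np.savez('w1.npz',frame=c['frame'],depth=c['depth'],K=c['intrinsics'],k1=c['k1'],T=T)
P=cloud(c,T,c['depth']>0)
def f(lo,hi):
    return P[(P[:,2]>lo)&(P[:,2]<hi)]
k=f(92,110);print('knob',len(k),np.median(k,0),k.min(0),k.max(0))
q=f(38,54);q=q[(q[:,1]<-190)&(q[:,1]>-420)];print(len(q),cv2.minAreaRect(q[:,:2].astype(np.float32)),np.median(q[:,2]))
for t in['tape_case','crank_knob','pin_top','crank']:
    for m in finder.masks_of('wrist',t)[:2]:print(t,m['p'],m['extent'])
E
```

```text
[ 528.25957028 -299.43237925  350.37808021] [-3.14154181e+00  2.20559583e-04 -3.85442993e-03] [[-0.004, -0.964, -0.265, 595.753], [-1.0, 0.004, 0.002, -300.156], [-0.001, 0.265, -0.964, 472.986], [0.0, 0.0, 0.0, 1.0]]
knob 192 [ 578.39182665 -316.81045554   99.67632879] [ 569.20583299 -325.10283588   92.71241349] [ 586.25331459 -308.82550193  101.7945203 ]
16154 ((535.9048461914062, -282.1126403808594), (165.06619262695312, 196.70404052734375), 86.53226470947266) 44.47045645029752
tape_case 0.85 [309.5, 119.2, 131.7, 235.2]
tape_case 0.28 [130.3, 231.4, 57.3, 78.8]
crank_knob 0.64 [335.1, 135.7, 16.6, 12.6]
pin_top 0.53 [257.9, 98.2, 4.5, 9.3]
crank 0.76 [316.0, 151.6, 48.6, 50.9]
```

View pics/w1.png

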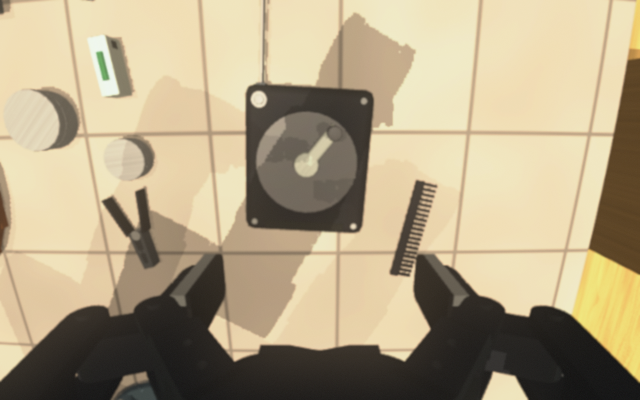

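The case centre is at (535.9,-282.1) with yaw -0.06. The knob is 54.9 mm from it at crank angle ≈0.63, which fits the geometry. In the picture the pin disc shows at (259,98) and the hub at (306,165). Next I grasp the knob.

Call:
carry_out --steps '[[[0.1, -0.035, -0.1, 0, 0, 0, -1], [0.1, -0.035, -0.2, 0, 0, 0, -1], [0.1, -0.035, -0.3, 0, 0, 0, -1], [0.1, -0.035, -0.4, 0, 0, 0, -1], [0.1, -0.035, -0.48, 0, 0, 0, -1], [0.1, -0.035, -0.531, 0, 0, 0, -1], [0.1, -0.035, -0.531, 0, 0, 0, -1], [0.1, -0.035, -0.531, 0, 0, 0, 1], [0.1, -0.035, -0.531, 0, 0, 0, 1], [0.1, -0.035, -0.531, 0, 0, 0, 1], [0.1, -0.035, -0.531, 0, 0, 0, 1], [0.1, -0.035, -0.531, 0, 0, 0, 1]]]' --newtons 50

```text
clock: 4.53
position: [579.7, -316.6, 85.6]
eef_rot: [1.0, -0.001, 0.001, 0.0]
wrist_force: [-0.5, -0.3, 5.8]
width: 16.7
grasp_force: 48.6
```

```bash
python3 - <<'E'
from h import *
s=get_state();print(s['position'],s['width'],s['wrist_force'],s['grasp_force'])
c=dict(np.load('w1.npz'));c['intrinsics']=c['K'];T=c['T']
print(onplane(c,T,[[258.5,98.5]],47),onplane(c,T,[[306,165]],59))
r=55;o=np.array([535.9,-282.1]);y=-0.0605
th0=0.63;p0=o+r*np.array([np.cos(y-th0),np.sin(y-th0)]);print('p0',p0)
for k in range(1,13):
    a=y-th0-k*np.pi/6;print(((o+r*np.array([np.cos(a),np.sin(a)])-p0)/500).round(3).tolist())
E
```

```text
[ 579.72447166 -316.59797507   85.59903875] 16.747172649529915 [-0.53983389 -0.34199559  5.84867996] 48.636049032211304
[[ 619.85663716 -222.52336166   47.        ]] [[ 535.86689677 -282.51414509   59.        ]]
p0 [ 578.30102075 -317.13074991]
[-0.046, -0.033]
[-0.103, -0.038]
[-0.155, -0.015]
[-0.188, 0.032]
[-0.193, 0.088]
[-0.17, 0.14]
[-0.123, 0.173]
[-0.067, 0.179]
[-0.015, 0.155]
[0.018, 0.108]
[0.024, 0.052]
[0.0, 0.0]
```

Call:
carry_out --steps '[[[-0.046, -0.033, 0, 0, 0, 0, 1], [-0.103, -0.038, 0, 0, 0, 0, 1], [-0.155, -0.015, 0, 0, 0, 0, 1], [-0.188, 0.032, 0, 0, 0, 0, 1], [-0.193, 0.088, 0, 0, 0, 0, 1], [-0.17, 0.14, 0, 0, 0, 0, 1], [-0.17, 0.14, 0, 0, 0, 0, 1]]]'

```text
clock: 5.4
position: [495.6, -245.6, 85.5]
eef_rot: [1.0, -0.0, 0.001, 0.0]
wrist_force: [0.4, -1.0, 6.2]
width: 16.5
grasp_force: 50.6
```

```bash
python3 - <<'E'
from h import *
s=get_state();print(s['position'],s['width'],s['wrist_force'],s['grasp_force'])
o=np.array([535.9,-282.4]);d=s['position'][:2]-o;print(np.hypot(*d),-np.arctan2(d[1],d[0])-0.0605)
E
```

```text
[ 495.60046594 -245.56623264   85.53122591] 16.5236875931835 [ 0.3617025  -0.98092083  6.1624332 ] 50.60450077056885
54.59650962639096 -2.461596460100541
```

Call:
carry_out --steps '[[[0.047, 0.033, 0, 0, 0, 0, 1], [0.103, 0.039, 0, 0, 0, 0, 1], [0.155, 0.015, 0, 0, 0, 0, 1], [0.188, -0.032, 0, 0, 0, 0, 1], [0.194, -0.088, 0, 0, 0, 0, 1], [0.17, -0.14, 0, 0, 0, 0, 1], [0.124, -0.173, 0, 0, 0, 0, 1], [0.067, -0.178, 0, 0, 0, 0, 1], [0.015, -0.155, 0, 0, 0, 0, 1], [-0.018, -0.108, 0, 0, 0, 0, 1], [-0.023, -0.052, 0, 0, 0, 0, 1], [0, 0, 0, 0, 0, 0, 1]]]'

```text
clock: 6.9
position: [493.8, -247.1, 85.7]
eef_rot: [1.0, -0.002, 0.0, 0.001]
wrist_force: [10.4, -12.2, -3.8]
width: 16.7
grasp_force: 50.7
```

Call:
carry_out --steps '[[[0.047, 0.033, 0, 0, 0, 0, 1], [0.103, 0.039, 0, 0, 0, 0, 1], [0.155, 0.015, 0, 0, 0, 0, 1], [0.188, -0.032, 0, 0, 0, 0, 1], [0.194, -0.088, 0, 0, 0, 0, 1], [0.17, -0.14, 0, 0, 0, 0, 1], [0.124, -0.173, 0, 0, 0, 0, 1], [0.067, -0.178, 0, 0, 0, 0, 1], [0.015, -0.155, 0, 0, 0, 0, 1], [-0.018, -0.108, 0, 0, 0, 0, 1], [-0.023, -0.052, 0, 0, 0, 0, 1], [0, 0, 0, 0, 0, 0, 1]]]'

```text
clock: 8.4
position: [493.9, -247.1, 85.7]
eef_rot: [1.0, -0.002, 0.001, 0.001]
wrist_force: [10.2, -12.3, -3.2]
width: 16.4
grasp_force: 51.1
```

Call:
carry_out --steps '[[[0.047, 0.033, 0, 0, 0, 0, 1], [0.103, 0.039, 0, 0, 0, 0, 1], [0.155, 0.015, 0, 0, 0, 0, 1], [0.188, -0.032, 0, 0, 0, 0, 1], [0.194, -0.088, 0, 0, 0, 0, 1], [0.17, -0.14, 0, 0, 0, 0, 1], [0.124, -0.173, 0, 0, 0, 0, 1], [0.067, -0.178, 0, 0, 0, 0, 1], [0.015, -0.155, 0, 0, 0, 0, 1], [-0.018, -0.108, 0, 0, 0, 0, 1], [-0.023, -0.052, 0, 0, 0, 0, 1], [0, 0, 0, 0, 0, 0, 1]]]'

```text
clock: 9.9
position: [493.8, -247.1, 85.7]
eef_rot: [1.0, -0.002, 0.0, 0.001]
wrist_force: [10.4, -13.3, -3.6]
width: 16.6
grasp_force: 51.3
```

```bash
python3 - <<'E'
from h import *
s=get_state();print(s['position'],s['width'],s['wrist_force'],s['grasp_force'])
c=capture('top');T=pose(c);P=cloud(c,T,c['depth']>0)
for z in [(60,110)]:
    q=P[(P[:,2]>z[0])&(P[:,2]<z[1])&(np.hypot(P[:,0]-619.8,P[:,1]+222.3)<20)];print(len(q),q[:5])
q=P[(np.abs(P[:,1]+235)<25)&(P[:,2]>15)&(P[:,0]>640)];print('blade max x',len(q),q[:,0].max() if len(q) else 0)
E
```

```text
[ 493.836066   -247.12323682   85.68738625] 16.625260912262505 [ 10.40807975 -13.25187673  -3.57665291] 51.34349226951599
0 []
blade max x 33 648.4034083601331
```

Call:
carry_out --steps '[[[0.047, 0.033, 0, 0, 0, 0, 1], [0.103, 0.039, 0, 0, 0, 0, 1], [0.155, 0.015, 0, 0, 0, 0, 1], [0.175, -0.008, 0, 0, 0, 0, 1], [0.188, -0.032, 0, 0, 0, 0, 1], [0.188, -0.032, 0, 0, 0, 0, 1], [0.188, -0.032, 0, 0, 0, 0, 1]]]'

```text
clock: 10.82
position: [588.5, -263.3, 85.6]
eef_rot: [1.0, -0.002, 0.001, 0.0]
wrist_force: [0.9, 0.1, 8.0]
width: 16.6
grasp_force: 52.7
```

```bash
python3 - <<'E'
from h import *
s=get_state();print(s['position'],s['width'],s['wrist_force'],s['grasp_force'])
for n in['top','scene']:
    c=capture(n);T=pose(c);P=cloud(c,T,c['depth']>0)
    q=P[(P[:,2]>55)&(P[:,2]<110)&(np.hypot(P[:,0]-619.8,P[:,1]+222.3)<25)];print(len(q),q[:9].round())
    cv2.imwrite(f'pics/{n}2.png',cv2.resize(c['frame'][150:300,150:500] if n=='scene' else c['frame'][120:280,250:480],None,fx=2,fy=2))
E
```

```text
[ 588.5465249 -263.3243074   85.5609919] 16.58553801515582 [0.93112149 0.12647082 8.04936604] 52.69995152950287
10 [[ 622. -219.   80.]
 [ 622. -221.   83.]
 [ 622. -223.   82.]
 [ 619. -218.   83.]
 [ 619. -220.   84.]
 [ 620. -223.   81.]
 [ 620. -225.   83.]
 [ 620. -228.   80.]
 [ 618. -225.   80.]]
44 [[ 598. -232.  110.]
 [ 613. -226.   79.]
 [ 615. -223.   81.]
 [ 615. -220.   81.]
 [ 620. -227.   84.]
 [ 618. -225.   82.]
 [ 617. -223.   80.]
 [ 621. -219.   85.]
 [ 621. -227.   81.]]
```

View pics/scene2.png

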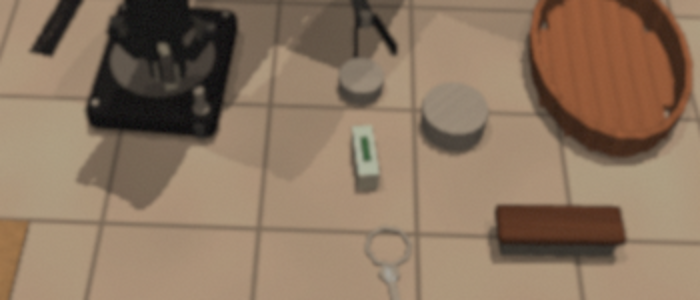

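The pin is up. I wind on a little so the knob ends up clear of it, then release and go look at the clamp.

Call:
carry_out --steps '[[[0.005, -0.054, 0, 0, 0, 0, 1], [-0.016, -0.104, 0, 0, 0, 0, 1], [-0.057, -0.137, 0, 0, 0, 0, 1], [-0.057, -0.137, 0, 0, 0, 0, 1], [-0.057, -0.137, 0, 0, 0, 0, -1], [-0.057, -0.137, 0, 0, 0, 0, -1], [-0.057, -0.137, 0.02, 0, 0, 0, -1], [-0.057, -0.137, 0.1, 0, 0, 0, -1], [-0.057, -0.137, 0.22, 0, 0, 0, -1], [-0.057, -0.137, 0.34, 0, 0, 0, -1], [-0.057, -0.137, 0.43, 0, 0, 0, -1], [-0.057, -0.137, 0.43, 0, 0, 0, -1]]]'

```text
clock: 12.42
position: [561.0, -331.2, 304.6]
eef_rot: [1.0, -0.001, 0.003, 0.002]
wrist_force: [-0.2, 0.3, -0.5]
width: 85.1
grasp_force: 0.0
```

Call:
carry_out --steps '[[[-0.1, 0.12, 0, 0, 0, 0, -1], [-0.2, 0.24, 0, 0, 0, 0, -1], [-0.22, 0.36, 0, 0, 0, 0, -1], [-0.22, 0.48, 0, 0, 0, 0, -1], [-0.22, 0.62, 0, 0, 0, 0, -1], [-0.22, 0.64, 0, 0, 0, 0, -1], [-0.22, 0.64, 0, 0, 0, 0, -1], [-0.22, 0.64, 0, 0, 0, 0, -1], [-0.22, 0.64, 0, 0, 0, 0, -1]]]'

```text
clock: 13.55
position: [449.7, -11.7, 299.5]
eef_rot: [1.0, -0.002, -0.0, 0.0]
wrist_force: [0.3, -0.8, 0.8]
width: 85.3
grasp_force: 0.0
```

```bash
python3 - <<'E'
from h import *
s=get_state();c=capture('wrist');T=pose(c,s);print(s['position'],s['joint_pos'].round(2))
cv2.imwrite('pics/w3.png',c['frame'])
np.savez('w3.npz',frame=c['frame'],depth=c['depth'],K=c['intrinsics'],k1=c['k1'],T=T)
for t in['clamp','tin','level']:
    for m in finder.masks_of('wrist',t)[:2]:
        P=cloud(c,T,m['region']);P=P[P[:,2]>10];print(t,round(m['p'],2),m['extent'],np.percentile(P[:,2],95) if len(P) else 0,cv2.minAreaRect(P[:,:2].astype(np.float32)) if len(P)>3 else '')
P=cloud(c,T,c['depth']>0);q=P[(P[:,2]>12)&(P[:,2]<30)&(P[:,0]>350)&(P[:,0]<500)&(abs(P[:,1])<60)]
# rasterise clamp top
im=np.zeros((320,240),np.uint8)
for x,y,z in q: im[int((500-x)*2),int((60-y)*2)]=255
im=cv2.dilate(im,np.ones((2,2)));im=cv2.resize(im,None,fx=1.7,fy=1.7,interpolation=0)
cv2.imwrite('pics/cl.png',np.hstack([cv2.cvtColor(im,8)]))
# side-by-side orthophoto
X,Y=np.meshgrid(np.arange(500,340,-.5),np.arange(60,-60,-.5),indexing='ij')
W=np.c_[X.ravel(),Y.ravel(),np.full(X.size,20.)];C=(W-T[:3,3])@T[:3,:3];d=C[:,:2]/C[:,2:];d*=1+c['k1']*(d**2).sum(1,keepdims=True)
K=c['intrinsics'];u=(d[:,0]*K[0][0]+K[0][2]).reshape(X.shape).astype(np.float32);v=(d[:,1]*K[1][1]+K[1][2]).reshape(X.shape).astype(np.float32)
o=cv2.remap(c['frame'],u,v,1);o=cv2.resize(o,None,fx=1.7,fy=1.7)
cv2.imwrite('pics/cl.png',np.hstack([o,cv2.cvtColor(im,8)]))
E
```

```text
[449.72273985 -11.69150359 299.51426299] [-0.03  0.1  -0.06  1.41 -0.    3.12]
clamp 0.64 [313.4, 187.1, 47.6, 97.9] 22.471726452717476 ((428.2159423828125, -15.616035461425781), (121.69281005859375, 58.26837921142578), 14.388750076293945)
tin 0.83 [327.4, 95.3, 44.2, 50.7] 28.293841459800586 ((540.2036743164062, -21.08847427368164), (58.62921142578125, 59.249813079833984), 89.53575897216797)
tin 0.71 [311.5, 191.0, 44.4, 82.4] 22.420366995765395 ((425.5527038574219, -2.5882415771484375), (123.31474304199219, 12.994946479797363), 23.64186668395996)
level 0.92 [323.9, 10.3, 20.4, 20.6] 34.00628640343379 ((636.7333984375, -18.013004302978516), (17.86151695251465, 25.108287811279297), 7.117068767547607)
```

View pics/cl.png

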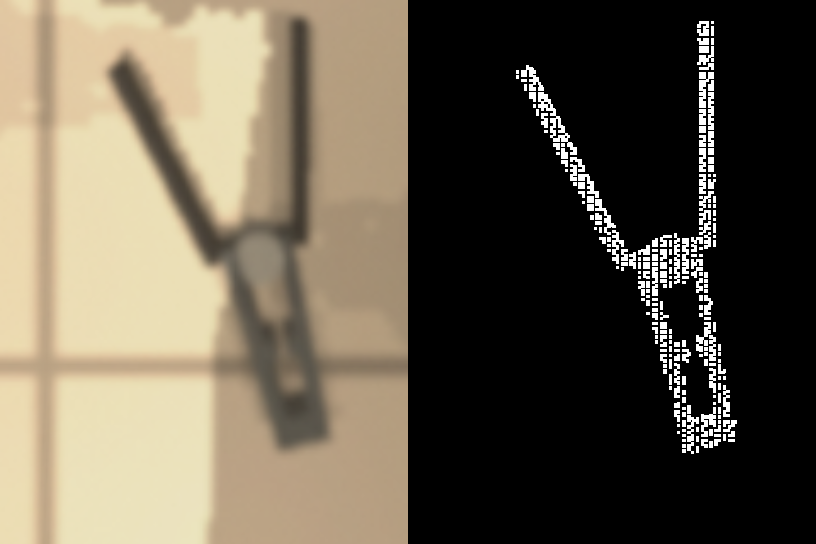

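The ortho picture shows the hinge at (260,255), world (425,-16.5), and the jaw tips at (303,443), so the middle line points at 192.8°. The grip point is about (469,-6.5). Next I grasp the handles.

Call:
carry_out --steps '[[[0.039, 0.01, -0.1, 0, 0, 0.08, -1], [0.039, 0.01, -0.2, 0, 0, 0.146, -1], [0.039, 0.01, -0.3, 0, 0, 0.146, -1], [0.039, 0.01, -0.4, 0, 0, 0.146, -1], [0.039, 0.01, -0.5, 0, 0, 0.146, -1], [0.039, 0.01, -0.53, 0, 0, 0.146, -1], [0.039, 0.01, -0.556, 0, 0, 0.146, -1], [0.039, 0.01, -0.556, 0, 0, 0.146, -1], [0.039, 0.01, -0.556, 0, 0, 0.146, -0.5], [0.039, 0.01, -0.556, 0, 0, 0.146, 1], [0.039, 0.01, -0.556, 0, 0, 0.146, 1], [0.039, 0.01, -0.556, 0, 0, 0.146, 1]]]' --newtons 40

```text
clock: 15.25
position: [471.1, -5.9, 23.7]
eef_rot: [0.994, 0.113, 0.002, 0.0]
wrist_force: [0.4, -1.5, 13.6]
width: 28.6
grasp_force: 38.9
```

Call:
carry_out --steps '[[[0, 0, 0, 0, 0, 0, 1], [0, 0, 0, 0, 0, 0, 1], [0, 0, 0.05, 0, 0, 0, 1], [0, 0, 0.1, 0, 0, 0, 1], [0, 0, 0.2, 0, 0, 0, 1], [0, 0, 0.3, 0, 0, 0, 1], [0, 0, 0.3, 0, 0, 0, 1]]]'

```text
clock: 16.12
position: [471.6, -5.8, 175.9]
eef_rot: [0.994, 0.113, 0.004, 0.0]
wrist_force: [1.1, 0.2, -1.6]
width: 28.4
grasp_force: 40.5
```

```bash
cat > cl.py <<'E'
from h import *
import sys
s=get_state();c=capture('wrist');M=np.array(c['mount']);print(s['position'],s['width'],s['grasp_force'],s['wrist_force'].round(1))
# orthophoto in tool frame: plane at tool z = zt ; clamp ahead along -x (jaws)
zt=float(sys.argv[2]) if len(sys.argv)>2 else 0
X,Y=np.meshgrid(np.arange(60,-130,-.5),np.arange(-60,60,.5),indexing='ij')
W=np.c_[X.ravel(),Y.ravel(),np.full(X.size,zt)];C=(W-M[:3,3])@M[:3,:3];d=C[:,:2]/C[:,2:];d*=1+c['k1']*(d**2).sum(1,keepdims=True)
K=c['intrinsics'];u=(d[:,0]*K[0][0]+K[0][2]).reshape(X.shape).astype(np.float32);v=(d[:,1]*K[1][1]+K[1][2]).reshape(X.shape).astype(np.float32)
o=cv2.resize(cv2.remap(c['frame'],u,v,1),None,fx=1.5,fy=1.5)
P=cloud(c,M,c['depth']>0);im=np.zeros(X.shape,np.uint8)
q=P[(P[:,2]<60)&(P[:,0]>-129)&(P[:,0]<59)&(abs(P[:,1])<59)]
for x,y,z in q: im[int((60-x)*2),int((y+60)*2)]=np.clip(255-(z+20)*4,30,255)
im=cv2.resize(cv2.dilate(im,np.ones((2,2))),None,fx=1.5,fy=1.5,interpolation=0)
cv2.imwrite(sys.argv[1],np.hstack([o,cv2.cvtColor(im,8)]))
E
python3 cl.py pics/cg.png
```

```text
[471.57796205  -5.79376517 175.86915062] 28.380369331519308 40.4538756608963 [ 1.1  0.2 -1.6]
```

View pics/cg.png

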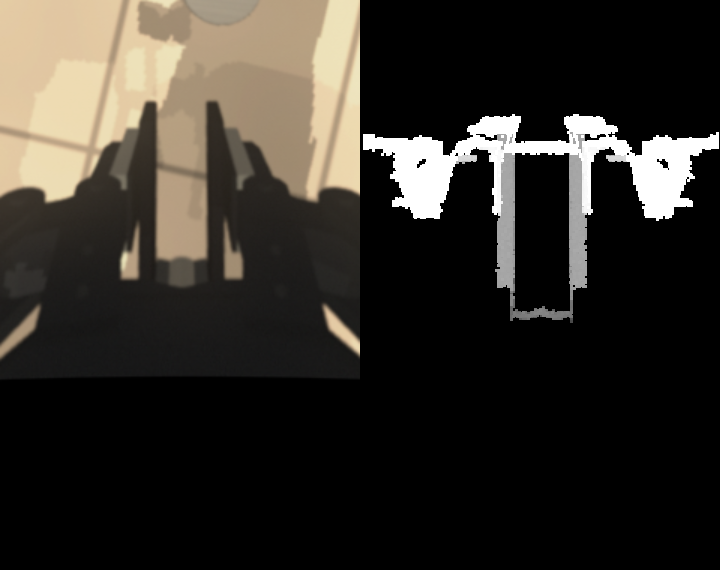

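Squeezed fully: the handles are parallel and held. Next I measure the hold in the tool frame and swing to a point ahead of the pin.

Call:
carry_out --steps '[[[0.05, -0.02, 0, 0, 0, 0.1, 1], [0.1, -0.05, 0, 0, 0, 0.2, 1], [0.2, -0.1, 0, 0, 0, 0.3, 1], [0.297, -0.14, 0, 0, 0, 0.4, 1], [0.297, -0.14, 0, 0, 0, 0.5, 1], [0.297, -0.14, 0, 0, 0, 0.6, 1], [0.297, -0.14, 0, 0, 0, 0.7, 1], [0.297, -0.14, 0, 0, 0, 0.8, 1], [0.297, -0.14, 0, 0, 0, 0.856, 1], [0.297, -0.14, 0, 0, 0, 0.856, 1], [0.297, -0.14, 0, 0, 0, 0.856, 1]]]'

```text
clock: 17.55
position: [617.4, -75.7, 170.9]
eef_rot: [0.708, 0.707, -0.0, -0.001]
wrist_force: [0.4, 0.9, -1.5]
width: 28.6
grasp_force: 40.5
```

```bash
python3 - <<'E'
from h import *
s=get_state();print(s['position'],R.from_quat(s['eef_rot']).as_matrix().round(3).tolist(),s['width'])
c=capture('wrist');M=np.array(c['mount']);P=cloud(c,M,c['depth']>0)
q=P[(P[:,2]>-25)&(P[:,2]<25)&(abs(P[:,1])<22)&(P[:,0]>14)&(P[:,0]<45)]
print(len(q),np.percentile(q[:,2],[2,10,50,90,98]),np.percentile(q[:,0],[98,99.5]),q[:,1].min(),q[:,1].max())
q=P[(P[:,2]>-25)&(P[:,2]<30)&(abs(P[:,1])<15)&(P[:,0]<-20)];print('hinge',len(q),np.median(q,0) if len(q) else '')
pin=[]
for n in['top','scene']:
    c=capture(n);T=pose(c);P=cloud(c,T,c['depth']>0)
    q=P[(P[:,2]>58)&(P[:,2]<95)&(np.hypot(P[:,0]-619.8,P[:,1]+222.3)<20)];print('pin',len(q),np.median(q,0))
    q=P[(P[:,2]>140)&(P[:,2]<220)&(abs(P[:,0]-620)<25)&(P[:,1]<-105)&(P[:,1]>-210)];print(n,len(q),np.percentile(q,[1,50,99],axis=0).round(1).tolist())
    tip=q[q[:,1]<np.percentile(q[:,1],1)+8];print('tip',len(tip),tip.min(0),tip.max(0))
    y=slice(150,250);cv2.imwrite(f'pics/{n}4.png',c['frame'])
E
```

```text
[617.36337549 -75.73681025 170.93069733] [[0.001, 1.0, -0.001], [1.0, -0.001, 0.0], [0.0, -0.001, -1.0]] 28.590637664648877
568 [ 2.07658371  2.72390713  7.37108729 19.69359617 23.02291614] [18.2754713  18.41567152] -14.10483657540111 14.789137222091357
hinge 1439 [-34.5519241   -0.10885578  11.20193329]
pin 33 [ 615.63815629 -221.70580431   80.38458755]Traceback (most recent call last):
  File "<stdin>", line 11, in <module>
    return _quantile_unchecked(
        a, q, axis, out, overwrite_input, method, keepdims, weights)
    return _ureduce(a,
                    func=_quantile_ureduce_func,
    ...<5 lines>...
                    overwrite_input=overwrite_input,
                    method=method)
    r = func(a, **kwargs)
    result = _quantile(arr,
                       quantiles=q,
    ...<2 lines>...
                       out=out,
                       weights=wgt)
    slices_having_nans = np.isnan(arr[-1, ...])
                                  ~~~^^^^^^^^^
IndexError: index -1 is out of bounds for axis 0 with size 0
```

```bash
python3 - <<'E'
from h import *
c=capture('scene');T=pose(c)
cv2.imwrite('pics/s5.png',cv2.resize(c['frame'][100:260,170:410],None,fx=3.3,fy=3.3,interpolation=cv2.INTER_CUBIC))
P=cloud(c,T,c['depth']>0)
q=P[(P[:,2]>135)&(P[:,2]<185)&(abs(P[:,0]-617)<40)&(P[:,1]<-85)&(P[:,1]>-230)]
print(len(q));
if len(q): print(np.percentile(q,[0,2,50,98,100],axis=0).round(1).tolist())
h=np.histogram(q[:,1],np.arange(-200,-80,5));print(h[0])
for m in finder.masks_of('scene','clamp')[:2]:print(m['p'],m['extent'])
E
```

```text
605
[[597.5, -182.4, 145.3], [601.1, -180.5, 147.3], [627.5, -138.7, 163.0], [637.9, -90.7, 171.9], [640.4, -85.6, 173.2]]
[ 0  0  0 17 37 36 34 36 34 37 32 30 28 35 26 33 29 29 31 33 39 20  9]
0.72 [288.3, 174.3, 59.6, 20.0]
0.49 [250.4, 200.1, 9.0, 13.5]
```

View pics/s5.png

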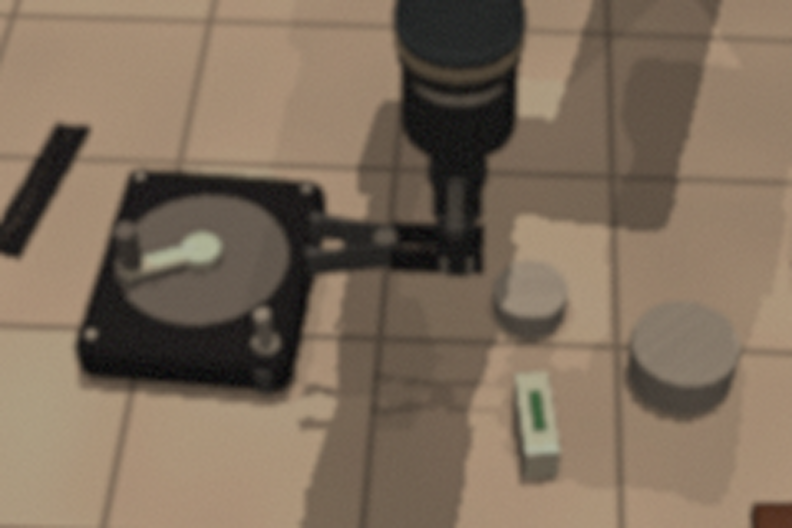

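```bash
python3 - <<'E'
from h import *
c=capture('scene');T=pose(c)
print(onplane(c,T,[[170+383/3.3,100+236/3.3],[170+316/3.3,100+222/3.3],[170+308/3.3,100+262/3.3],[170+483/3.3,100+268/3.3]],169).round(1))
print(onplane(c,T,[[170+265/3.3,100+315/3.3]],81).round(1))
E
```

```text
[[ 618.9 -128.2  169. ]
 [ 607.7 -176.3  169. ]
 [ 645.4 -178.3  169. ]
 [ 645.6  -57.1  169. ]]
[[ 622.4 -218.6   81. ]]
```

The jaws show open at (310,240) in the crop. Tips are ~106 mm and the hinge ~52 mm from the TCP, so the pocket is ~90 mm ahead. I lower and slide the jaws onto the pin.

Call:
carry_out --steps '[[[0.005, 0, -0.08, 0, 0, 0, 1], [0.005, 0, -0.16, 0, 0, 0, 1], [0.005, 0, -0.184, 0, 0, 0, 1], [0.005, 0, -0.184, 0, 0, 0, 1], [0.005, -0.03, -0.184, 0, 0, 0, 1], [0.005, -0.06, -0.184, 0, 0, 0, 1], [0.005, -0.08, -0.184, 0, 0, 0, 1], [0.005, -0.095, -0.184, 0, 0, 0, 1], [0.005, -0.105, -0.184, 0, 0, 0, 1], [0.005, -0.112, -0.184, 0, 0, 0, 1], [0.005, -0.112, -0.184, 0, 0, 0, 1]]]'

```text
clock: 19.18
position: [620.2, -131.8, 79.7]
eef_rot: [0.707, 0.707, -0.0, -0.0]
wrist_force: [-0.2, 0.3, -0.4]
width: 28.3
grasp_force: 40.5
```

```bash
python3 - <<'E'
from h import *
s=get_state();print(s['position'],s['wrist_force'].round(1),s['width'])
c=capture('scene');T=pose(c)
cv2.imwrite('pics/s6.png',cv2.resize(c['frame'][140:240,190:340],None,fx=5,fy=5,interpolation=cv2.INTER_CUBIC))
E
```

```text
[ 620.22663321 -131.81821228   79.67792073] [-0.2  0.3 -0.4] 28.29749976019554
```

View pics/s6.png

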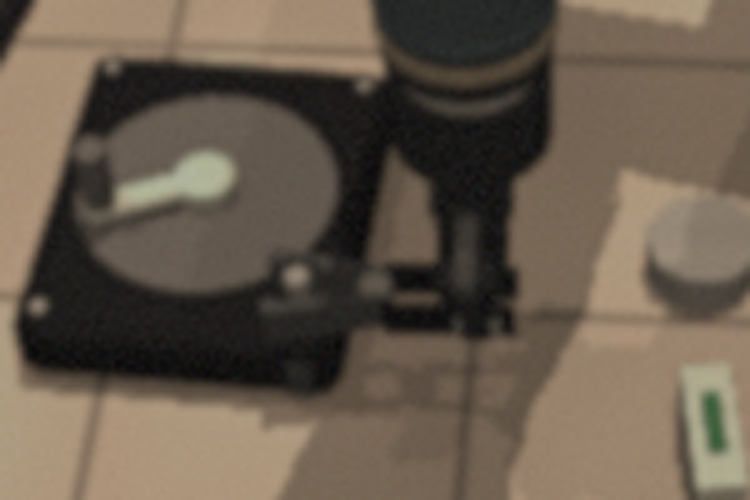

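The pin head at (295,275) sits between the jaws, ~39 mm from the hinge. I release it.

Call:
carry_out --steps '[[[0, 0, 0, 0, 0, 0, 0.2], [0, 0, 0, 0, 0, 0, 0], [0, 0, 0, 0, 0, 0, -0.3], [0, 0, 0, 0, 0, 0, -1], [0, 0, 0, 0, 0, 0, -1], [0, 0, 0, 0, 0, 0, -1], [0, 0, 0.05, 0, 0, 0, -1], [0, 0, 0.15, 0, 0, 0, -1], [0, 0, 0.27, 0, 0, 0, -1], [0, 0, 0.4, 0, 0, 0, -1], [0, 0, 0.4, 0, 0, 0, -1]]]'

```text
clock: 20.6
position: [622.0, -132.2, 285.4]
eef_rot: [0.707, 0.707, 0.002, 0.004]
wrist_force: [0.0, -0.0, -0.6]
width: 85.0
grasp_force: 0.0
```

```bash
python3 - <<'E'
from h import *
s=get_state();print(s['position'],s['wrist_force'].round(1),s['width'])
c=capture('wrist');cv2.imwrite('pics/w6.png',c['frame'])
T=pose(c,s);P=cloud(c,T,c['depth']>0)
q=P[(P[:,2]>50)&(P[:,2]<110)&(abs(P[:,0]-620)<45)&(P[:,1]>-245)&(P[:,1]<-90)]
for y in range(-245,-90,12):
    w=q[(q[:,1]>=y)&(q[:,1]<y+12)]
    if len(w):print(y,len(w),w[:,0].min().round(),w[:,0].max().round(),np.percentile(w[:,2],[20,50,90]).round())
for n in['top','scene']:
    c=capture(n);T=pose(c)
    for t in['tin','level']:
        for m in finder.masks_of(n,t)[:3]:
            P=cloud(c,T,m['region']);P=P[P[:,2]>10]
            if len(P)>4:
                P=P[P[:,2]>np.percentile(P[:,2],95)-6];print(n,t,round(m['p'],2),np.percentile(P[:,2],90).round(),cv2.minAreaRect(P[:,:2].astype(np.float32)))
E
```

```text
[ 622.00293714 -132.17624714  285.36039084] [ 0.  -0.  -0.6] 85.00445464957133
-245 38 610.0 629.0 [66. 67. 68.]
-233 113 610.0 629.0 [67. 68. 80.]
-221 201 610.0 629.0 [66. 68. 80.]
-209 126 610.0 630.0 [63. 68. 69.]
-197 115 609.0 630.0 [69. 69. 70.]
-185 315 604.0 635.0 [60. 69. 71.]
-173 116 602.0 638.0 [64. 70. 71.]
-161 123 600.0 640.0 [66. 71. 72.]
-149 137 598.0 643.0 [65. 71. 73.]
-137 143 595.0 645.0 [66. 72. 73.]
-125 151 594.0 647.0 [61. 72. 74.]
top tin 0.87 42.0 ((596.25390625, 99.19206237792969), (81.79003143310547, 81.99031066894531), 0.6212859749794006)
top level 0.9 38.0 ((664.639892578125, -14.602169036865234), (76.16065979003906, 25.39423370361328), 6.969498157501221)
scene tin 0.83 30.0 ((542.2059936523438, -20.661823272705078), (62.06002426147461, 55.5352668762207), 1.0829365253448486)
scene tin 0.6 42.0 ((601.1005859375, 97.41175842285156), (81.08074951171875, 86.08277893066406), 74.4432601928711)
scene level 0.55 37.0 ((668.2531127929688, -15.770854949951172), (79.53166961669922, 26.006179809570312), 8.23714542388916)
```

View pics/w6.png

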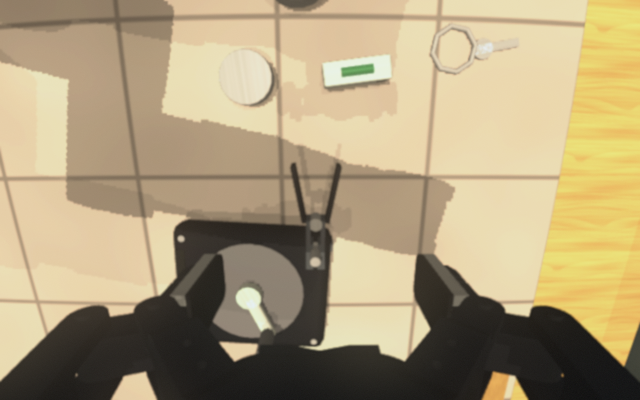

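The clamp holds the pin (pin head at (315,262), clamp top 68–73 mm high, nearly level). The level shows at (357,71) and the tin at (246,77). Next, the level.

Call:
carry_out --steps '[[[0.02, 0.06, 0, 0, 0, -0.11, -1], [0.05, 0.12, 0, 0, 0, -0.22, -1], [0.088, 0.2, 0, 0, 0, -0.33, -1], [0.088, 0.234, -0.05, 0, 0, -0.44, -1], [0.088, 0.234, -0.1, 0, 0, -0.55, -1], [0.088, 0.234, -0.15, 0, 0, -0.66, -1], [0.088, 0.234, -0.2, 0, 0, -0.77, -1], [0.088, 0.234, -0.2, 0, 0, -0.88, -1], [0.088, 0.234, -0.2, 0, 0, -0.923, -1], [0.088, 0.234, -0.2, 0, 0, -0.923, -1], [0.088, 0.234, -0.2, 0, 0, -0.923, -1]]]'

```text
clock: 22.32
position: [664.1, -14.8, 179.3]
eef_rot: [0.998, 0.062, -0.0, -0.0]
wrist_force: [-0.1, 1.1, -1.1]
width: 85.7
grasp_force: 0.0
```

```bash
cat > lk.py <<'E'
from h import *
import sys
s=get_state();c=capture('wrist');T=pose(c,s);A=R.from_quat(s['eef_rot']).as_matrix()
print(s['position'],'xang',np.arctan2(A[1,0],A[0,0]),s['joint_pos'].round(2))
for t in sys.argv[1:]:
    for m in finder.masks_of('wrist',t)[:3]:
        P=cloud(c,T,m['region']);P=P[P[:,2]>10]
        if len(P)>4:
            P=P[P[:,2]>np.percentile(P[:,2],95)-6];print(t,round(m['p'],2),np.round(m['extent']),np.percentile(P[:,2],90).round(),cv2.minAreaRect(P[:,:2].astype(np.float32)))
E
python3 lk.py level tin
```

```text
[664.0751895  -14.81494814 179.31750903] xang 0.12310049244903665 [-0.02  0.51  0.22  1.28  0.    3.  ]
level 0.84 [321. 191.  26.  84.] 35.0 ((666.5270385742188, -14.093177795410156), (75.31009674072266, 24.754417419433594), 6.79705286026001)
tin 0.84 [190. 244. 102.  85.] 39.0 ((612.7015380859375, 81.17022705078125), (73.62791442871094, 127.81138610839844), 21.17760467529297)
tin 0.74 [313. 309.  57.  60.] 28.0 ((542.0333251953125, -20.63983917236328), (58.83302688598633, 58.97649383544922), 48.5940055847168)
```

Call:
carry_out --steps '[[[0.005, 0.001, -0.1, 0, 0, 0, -1], [0.005, 0.001, -0.2, 0, 0, 0, -1], [0.005, 0.001, -0.28, 0, 0, 0, -1], [0.005, 0.001, -0.314, 0, 0, 0, -1], [0.005, 0.001, -0.314, 0, 0, 0, -1], [0.005, 0.001, -0.314, 0, 0, 0, 1], [0.005, 0.001, -0.314, 0, 0, 0, 1], [0.005, 0.001, -0.314, 0, 0, 0, 1], [0.005, 0.001, -0.314, 0, 0, 0, 1], [0.005, 0.001, -0.314, 0, 0, 0, 1], [0.005, 0.001, -0.2, 0, 0, 0, 1], [0.005, 0.001, -0.1, 0, 0, 0, 1]]]' --newtons 50

```text
clock: 23.98
position: [666.4, -14.3, 130.9]
eef_rot: [0.998, 0.061, -0.0, -0.0]
wrist_force: [-0.2, 0.1, -0.8]
width: 25.4
grasp_force: 49.4
```

Call:
carry_out --steps '[[[-0.04, 0.1, 0.02, 0, 0, 0.1, 1], [-0.09, 0.2, 0.02, 0, 0, 0.2, 1], [-0.14, 0.3, 0.02, 0, 0, 0.3, 1], [-0.18, 0.4, 0.02, 0, 0, 0.4, 1], [-0.23, 0.5, 0.02, 0, 0, 0.5, 1], [-0.28, 0.6, 0.02, 0, 0, 0.5, 1], [-0.32, 0.7, 0.02, 0, 0, 0.5, 1], [-0.339, 0.74, 0.02, 0, 0, 0.5, 1], [-0.339, 0.74, 0.02, 0, 0, 0.5, 1], [-0.339, 0.74, 0.02, 0, 0, 0.5, 1]]]'

```text
clock: 25.22
position: [497.6, 354.7, 139.7]
eef_rot: [0.899, 0.438, -0.0, 0.0]
wrist_force: [-0.2, -0.5, -2.1]
width: 25.0
grasp_force: 49.6
```

Still held. I lower it to the bowl floor, release and rise.

Call:
carry_out --steps '[[[0, 0, -0.1, 0, 0, 0, 1], [0, 0, -0.17, 0, 0, 0, 1], [0, 0, -0.204, 0, 0, 0, 1], [0, 0, -0.204, 0, 0, 0, 1], [0, 0, -0.204, 0, 0, 0, -0.4], [0, 0, -0.204, 0, 0, 0, -0.4], [0, 0, -0.204, 0, 0, 0, -0.4], [0, 0, -0.1, 0, 0, 0, -0.4], [0, 0, 0, 0, 0, 0, -1], [0, 0, 0.1, 0, 0, 0, -1], [0, 0, 0.1, 0, 0, 0, -1]]]'

```text
clock: 26.6
position: [499.0, 357.0, 194.5]
eef_rot: [0.899, 0.438, 0.004, -0.001]
wrist_force: [-0.9, 1.0, 0.4]
width: 85.3
grasp_force: 0.0
```

Call:
carry_out --steps '[[[0.01, -0.1, 0, 0, 0, -0.1, -1], [0.02, -0.2, 0, 0, 0, -0.2, -1], [0.04, -0.3, 0, 0, 0, -0.3, -1], [0.05, -0.4, 0, 0, 0, -0.4, -1], [0.06, -0.5, 0, 0, 0, -0.5, -1], [0.08, -0.6, 0, 0, 0, -0.5, -1], [0.08, -0.7, 0, 0, 0, -0.5, -1], [0.08, -0.75, 0, 0, 0, -0.5, -1], [0.08, -0.75, 0, 0, 0, -0.5, -1], [0.08, -0.75, 0, 0, 0, -0.5, -1]]]'

```text
clock: 27.85
position: [537.0, -18.8, 189.3]
eef_rot: [0.998, 0.061, -0.0, -0.0]
wrist_force: [0.2, 0.6, 0.4]
width: 85.5
grasp_force: 0.0
```

```bash
python3 lk.py tin; python3 - <<'E'
from h import *
for n in['top','scene']:
    c=capture(n);T=pose(c)
    for m in finder.masks_of(n,'level')[:2]:
        P=cloud(c,T,m['region']);print(n,m['p'],np.median(P,0),m['extent'])
E
```

```text
[537.0430193  -18.83249902 189.3058504 ] xang 0.12152879625507074 [-0.04  0.29 -0.1   1.18  0.    2.98]
tin 0.86 [324. 189.  62.  69.] 28.0 ((540.9457397460938, -20.839183807373047), (59.27763366699219, 58.77467727661133), 51.9774055480957)
tin 0.67 [194. 108. 109. 102.] 39.0 ((599.2967529296875, 98.84107208251953), (83.80270385742188, 83.59761047363281), 59.172401428222656)
top 0.67 [495.45991956 350.08592198  46.16043105] [124.2, 246.9, 32.5, 29.6]
scene 0.95 [503.84592877 351.08584529  41.21105298] [470.9, 178.2, 28.3, 23.5]
```

The level lies in the bowl. Next, the small tin.

Call:
carry_out --steps '[[[0.008, -0.004, -0.1, 0, 0, 0, -1], [0.008, -0.004, -0.2, 0, 0, 0, -1], [0.008, -0.004, -0.3, 0, 0, 0, -1], [0.008, -0.004, -0.344, 0, 0, 0, -1], [0.008, -0.004, -0.344, 0, 0, 0, -1], [0.008, -0.004, -0.344, 0, 0, 0, 1], [0.008, -0.004, -0.344, 0, 0, 0, 1], [0.008, -0.004, -0.344, 0, 0, 0, 1], [0.008, -0.004, -0.344, 0, 0, 0, 1], [0.008, -0.004, -0.344, 0, 0, 0, 1], [0.008, -0.004, -0.24, 0, 0, 0, 1], [0.008, -0.004, -0.12, 0, 0, 0, 1]]]'

```text
clock: 29.65
position: [540.8, -21.3, 131.5]
eef_rot: [0.998, 0.061, -0.0, -0.0]
wrist_force: [2.5, -0.5, -1.4]
width: 59.3
grasp_force: 54.3
```

Call:
carry_out --steps '[[[-0.02, 0.08, 0.02, 0, 0, 0.1, 1], [-0.04, 0.18, 0.02, 0, 0, 0.2, 1], [-0.05, 0.28, 0.02, 0, 0, 0.3, 1], [-0.07, 0.38, 0.02, 0, 0, 0.4, 1], [-0.088, 0.48, 0.02, 0, 0, 0.5, 1], [-0.088, 0.548, 0.02, 0, 0, 0.5, 1], [-0.088, 0.548, 0.02, 0, 0, 0.5, 1], [-0.088, 0.548, 0.02, 0, 0, 0.5, 1]]]'

```text
clock: 30.65
position: [497.3, 252.4, 140.3]
eef_rot: [0.899, 0.438, 0.0, 0.0]
wrist_force: [0.5, -0.3, -2.1]
width: 59.2
grasp_force: 54.5
```

Call:
carry_out --steps '[[[0, 0, -0.1, 0, 0, 0, 1], [0, 0, -0.18, 0, 0, 0, 1], [0, 0, -0.214, 0, 0, 0, 1], [0, 0, -0.214, 0, 0, 0, 1], [0, 0, -0.214, 0, 0, 0, -1], [0, 0, -0.214, 0, 0, 0, -1], [0, 0, -0.214, 0, 0, 0, -1], [0, 0, -0.1, 0, 0, 0, -1], [0, 0, 0, 0, 0, 0, -1], [0, 0, 0.12, 0, 0, 0, -1], [0, 0, 0.24, 0, 0, 0, -1], [0, 0, 0.3, 0, 0, 0, -1]]]'

```text
clock: 32.15
position: [498.1, 252.0, 294.5]
eef_rot: [0.899, 0.438, 0.003, 0.0]
wrist_force: [-0.0, -0.8, -0.9]
width: 85.7
grasp_force: 0.0
```

Call:
carry_out --steps '[[[-0.1, -0.1, 0, 0, 0, 0, -1], [-0.2, -0.2, 0, 0, 0, 0, -1], [-0.25, -0.3, 0, 0, 0, 0, -1], [-0.25, -0.4, 0, 0, 0, 0, -1], [-0.25, -0.48, 0, 0, 0, 0, -1], [-0.25, -0.48, 0, 0, 0, 0, -1], [-0.25, -0.48, 0, 0, 0, 0, -1], [-0.25, -0.48, 0, 0, 0, 0, -1]]]'

```text
clock: 33.15
position: [372.3, 13.3, 289.9]
eef_rot: [0.899, 0.439, 0.0, -0.0]
wrist_force: [-0.8, -0.3, -0.4]
width: 85.5
grasp_force: 0.0
```

```bash
python3 - <<'E'
from h import *
c=capture('scene');T=pose(c)
for t in ['tin','level','canister','pill_box']:
    for m in finder.masks_of('scene',t)[:3]:
        P=cloud(c,T,m['region']);print(t,round(m['p'],2),np.median(P,0).round(),np.round(m['extent']))
P=cloud(c,T,c['depth']>0)
q=P[(P[:,2]>50)&(P[:,2]<95)&(abs(P[:,0]-620)<40)&(P[:,1]>-250)&(P[:,1]<-90)]
for y in range(-250,-90,20):
    w=q[(q[:,1]>=y)&(q[:,1]<y+20)]
    if len(w):print(y,len(w),w[:,0].min().round(),w[:,0].max().round(),np.percentile(w[:,2],[50,95]).round())
cv2.imwrite('pics/s9.png',cv2.resize(c['frame'][120:320,150:520],None,fx=2.1,fy=2.1,interpolation=3))
E
```

```text
tin 0.64 [612.  97.  38.] [377. 209.  33.  36.]
tin 0.56 [507. 248.  39.] [431. 178.  26.  20.]
level 0.93 [506. 351.  41.] [471. 178.  30.  28.]
-250 33 610.0 632.0 [66. 70.]
-230 94 610.0 633.0 [68. 82.]
-210 90 609.0 634.0 [66. 71.]
-190 105 602.0 640.0 [69. 74.]
-170 105 601.0 643.0 [64. 74.]
-150 109 595.0 646.0 [66. 75.]
-130 82 593.0 650.0 [66. 74.]
```

View pics/s9.png

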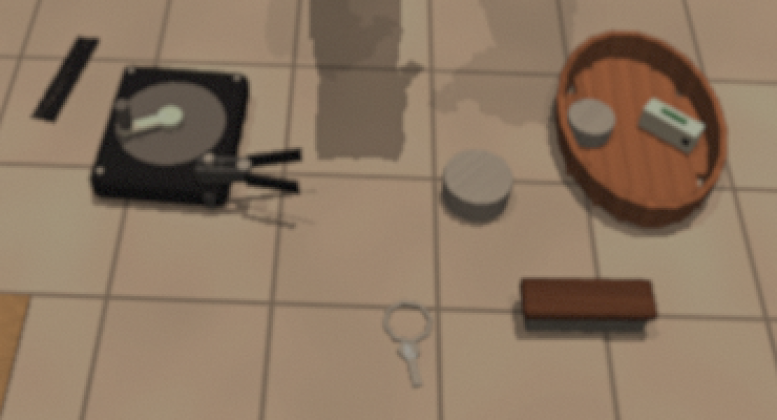

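The tin (592,120) and the level (672,125) lie in the bowl, the clamp holds the pin (208,158), and the key ring, comb and brush are untouched. I hand the job in.

```bash
python3 -c "
from h import *
print(close_job())"
```

```text
the job is handed in; nothing more can be done
None
```

The job is handed in, with no verdict returned: the last picture shows the tape wound in, the pin up with the clamp gripping it, the small tin and the level in the bowl (the only accessories present), and the key ring, comb and brush in place.

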